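# Set a sample plate over the underside print head

## Robot

A 7-joint arm with a two-finger parallel gripper is mounted at the origin on the work surface. World frame = base frame: x ahead of the robot, y to its left, z up, the work surface at z = 0. Lengths are in m, angles in rad, forces in N, time in s.
With the tool pointing down it reaches from about 0.35 to 0.9 m from the base axis. Payload 19.9 kg.
Tool frame: the origin (TCP) lies midway between the tips of the shut fingers; the grasp point (between the pads) lies r.grasp_offset behind it (r.grasp_offset is the distance from the TCP to the grasp point, in m); y points along the fingers, x is the direction in which the jaws open and shut, and the axes are right-handed (so a half turn about y gives the same grasp; the last joint's range is limited). The gripper opens to 94 mm and grips with 3 to 60 N. Pads are 16 mm wide; open, the fingers measure 119 mm over their backs; the gripper's body (75 mm by 177 mm) begins 78 mm behind the grasp point.
Start: joints at [1.133, 0.417, -0.01, 1.614, 0.005, 1.111, -0.053], TCP at [0.241, -0.577, 0.205] pointing down, gripper open.
Joint ranges: [-2.81, 2.81], [-0.39, 2.02], [-1.27, 1.25], [0.06, 2.57], [-1.19, 4.33], [0.19, 2], [-2.82, 2.82]. Speed limits (rad/s): [1.89, 1.89, 2.39, 2.39, 3.01, 3.01, 3.01].

## Interface

Orientations are given as a 3x3 rotation matrix whose columns are the frame's x, y, z axes.
In Python, from cell import r, viewer gives the robot as it stands. The module is installed in compiled form; this text tells all that it offers.
- The arm moves only by the tool servo_tool, never from a script. Its argument "plan" is a list of rows, each an object with "angular": the turn, a rotation vector about the tool's x, y, z in units of 4 degrees (1.0 is 4 degrees), a list of three; "dp": the shift along the tool's x, y, z in units of 0.02 m (1.0 is 0.02 m), a list of three; "gripper": the closure, from -1 (fully open) to 1 (shut), so that 0 is half open. A call has 1 to 5 rows; each row shifts and turns the commanded pose from where the row before left it, along the tool's axes as they then stand; what a row does not reach is not made up. A row lasts 1/10 s, in which the tool goes at most 50 mm and 8.59 degrees, less where a joint would pass 70% of its speed; a pose out of reach is approached as far as the arm can. A call with a number of a shift or a turn outside -1 to 1 is refused whole. A call with a gripper value outside its range is refused whole. The fingers move at their own pace and stop on an object; the grip force is fixed at half the most. Time passes only in rows, so rows that do not move let the fingers close. It gives the time, the measured TCP pose, the force and the opening at its end, in the units of the state.
- r.get_obs(): the state, without advancing time (a new reading comes with each control period).
- viewer.snapshot(name): name is "side" or "top" or "wrist"; returns a dict with "image" (420x560x3 uint8, red, green, blue), "fx", "fy", "cx", "cy" (pixels), "rvec" (rotation vector, rad) and "tvec" (3), from world to camera coordinates, as OpenCV has them. Camera axes: x right, y down, z forward; pixel columns grow to the right and rows downward; lengths in m; the calibration is good to about 2 mm. A picture is of the moment at which its call begins. There is no depth.
- r.sign_off(): hands the job in, once; it reports no verdict.
The state is a dict: "time_s": time; "joints": joint angles; "qvel": joint speeds; "joint_efforts": joint torques, N m; "tcp_pos": TCP position; "eef_rot": TCP orientation; "wrist_force": force on the tool from outside, world axes, zero at the start; "torque": the same for the moment, N m; "gripper_width": finger opening in m.
Only numpy, scipy, OpenCV 4.12 (cv2) and the standard library are available. Lean on these libraries where they do the work, as an engineer would, in place of code of your own. Each camera call takes 0.05 s, during which the arm holds its last target.

## Task

Without picking anything up, push the thin sample plate along the black stage until the line scribed across it lies over the stage's far edge, so that the front third overhangs, square to that edge, and covers the nozzle slot of the print head below. Only once the plate is in place, press the trigger button on the grey console all the way down and let it go. Nothing is to be grasped or lifted, and the bottle, jar and collar are to be left where they are.

Things in the scene. Friction and masses are not known exactly. Their poses are not given: they have to be found in the camera images.
- stage: Fixed black low stage, 280 mm (its x) by 340 mm (its y), flat top 60 mm above the bench. Origin: centre of its underside, at bench height. Its x axis points horizontally to the far edge (away from the robot), z up.
- nozzle (a point): Centre of the dark nozzle slot (30 mm long along the stage's y) in the top of the steel print head, which is fixed to the stage and stands on the bench just beyond the middle of its far edge: 162 mm from the stage's origin along x, 40 mm above the bench, 20 mm lower than the stage's top. Head 70 mm wide along y, reaching 145 to 195 mm from the origin along x.
- stage_edge (a point): Middle of the stage's far top edge (140 mm from the stage's origin along its x, 60 mm up); the edge runs along the stage's y.
- plate: Loose aluminium sample plate, 135 mm (its x) by 110 mm (its y), 6 mm thick, about 0.24 kg, lying flat on the stage and slightly askew; it slides when pushed. Origin: centre of its underside. Its x axis points to its front end, which faces the far edge.
- plate_line (a point): Middle of the dark line scribed across the plate's top, 22.5 mm in front of the plate's centre (45 mm behind its front end, 90 mm ahead of its rear end), parallel to the plate's y.
- trigger_top (a point): Centre of the top of the round steel push button, 34 mm across, spring-loaded and pressed straight down; it sits on a grey console 90 x 80 mm, 36 mm high, fixed to the bench left or right of the stage.
- trigger (a joint): Travel of the push button in m: 0 released, 0.006 fully down (about 4 N); springs back.
- bottle: Loose white bottle with black cap, 60 mm across, 130 mm high, on the bench on the other side of the stage from the console. Origin: centre of its underside. Bystander.
- jar: Loose small white jar with black cap, 36 mm across, 45 mm high, near the left or right side of the stage's top. Origin: centre of its underside. Bystander.
- collar: Loose steel ring, 36 mm across, 20 mm high, near the other side of the stage's top. Origin: centre of its underside. Bystander.
Not all that is in view belongs to the job. There is more than one size of the plate; the job needs the smaller.

How it is judged:
By the outcome, as a careful person would: the job done as asked, in the order asked, and still so for the second after the job is handed in, with the robot touching nothing.
It also fails if it takes over 53 s, if anything falls off the work surface, if the arm or the gripper's body presses on something with over 40 N, if the wrist force passes 120 N, or if a joint passes its speed limit or range.

## Working session

There is one attempt and no reset: what is moved stays moved. The work goes in short steps, Python scripts to look and compute and a tool call to move; the robot and the scene stay as the last step left them, time stands still between calls to the robot, and variables do not carry over. Pictures are saved under pics/ and viewed, and the job is handed in when it is done.

Besides the shell and the picture viewer there is one more tool, called after "Request:" as a command line: name --argument value ..., lists and objects as JSON in quotes. servo_tool: Moves the arm, as the interface text tells. Shifts and turns lie within -1 to 1; 1 stands for 0.02 m of shift or 4 degrees of turn. Its arguments: {"type":"object","properties":{"plan":{"type":"array"}},"required":["plan"]}

```bash
mkdir -p pics
cat > h.py <<'E'
import numpy as np,cv2
from cell import r,viewer
def snap(n,fn):
    s=viewer.snapshot(n); cv2.imwrite('pics/'+fn,cv2.cvtColor(s['image'],cv2.COLOR_RGB2BGR))
    np.savez('pics/'+fn[:-4]+'.npz',**s); return s
def load(fn): return dict(np.load('pics/'+fn+'.npz'))
def ray(s,uv,z):
    R=cv2.Rodrigues(s['rvec'])[0];t=np.ravel(s['tvec'])
    d=R.T@np.array([(uv[0]-s['cx'])/s['fx'],(uv[1]-s['cy'])/s['fy'],1]);c=-R.T@t
    return c+d*(z-c[2])/d[2]
def proj(s,p):
    R=cv2.Rodrigues(s['rvec'])[0];q=R@np.array(p)+np.ravel(s['tvec'])
    return np.array([s['fx']*q[0]/q[2]+s['cx'],s['fy']*q[1]/q[2]+s['cy']])
E
python3 - <<'E'
from h import *
for n in('side','top','wrist'): snap(n,n+'0.png')
o=r.get_obs();print(o['time_s'],o['tcp_pos'],o['eef_rot'],o['wrist_force'],o['gripper_width'],r.grasp_offset)
E
```

```text
0.15 [ 0.24085766 -0.57642291  0.20499574] [[ 3.85571496e-01 -4.32224169e-04  9.22677861e-01]
 [-9.22677513e-01  8.05772739e-04  3.85571728e-01]
 [-9.10122087e-04 -9.99999582e-01 -8.81205208e-05]] [0.30556798 0.26811799 0.73672598] 0.09379898882390418 0.0188
```

View pics/side0.png

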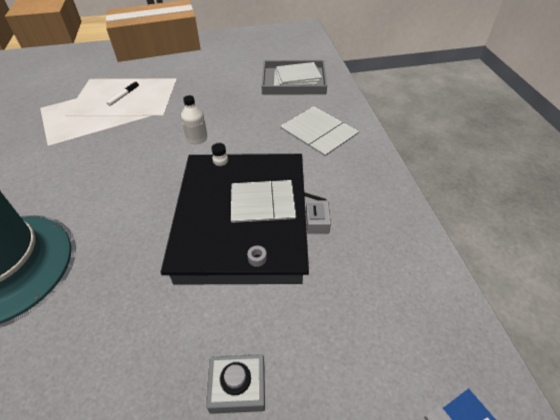

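View pics/top0.png

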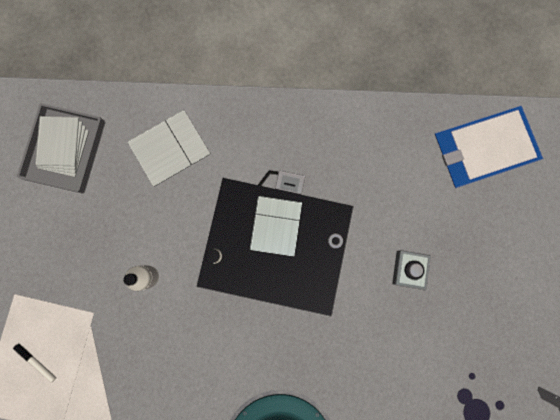

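View pics/wrist0.png

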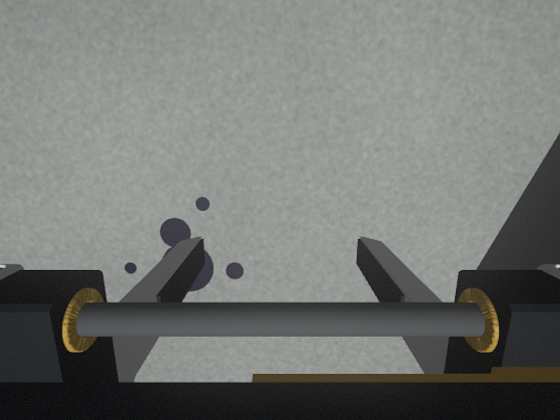

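```bash
cat > m.py <<'E'
from h import *
def quad(mask):
    c=max(cv2.findContours(mask.astype(np.uint8),cv2.RETR_EXTERNAL,cv2.CHAIN_APPROX_NONE)[0],key=cv2.contourArea)
    return c
def inter(l1,l2):
    return np.linalg.solve(np.array([l1[:2],l2[:2]]),-np.array([l1[2],l2[2]]))
def fitquad(c):
    # refine by line fits on sides
    h=cv2.convexHull(c);e=0.02*cv2.arcLength(h,True);q=cv2.approxPolyDP(h,e,True)[:,0].astype(float)
    if len(q)!=4: q=cv2.boxPoints(cv2.minAreaRect(c)).astype(float)
    P=c[:,0].astype(float);L=[]
    for i in range(4):
        a,b=q[i],q[(i+1)%4];d=(b-a)/np.linalg.norm(b-a);n=np.array([-d[1],d[0]])
        s=(P-a)@d;t=(P-a)@n;l=np.linalg.norm(b-a)
        k=(s>.12*l)&(s<.88*l)&(abs(t)<4)
        vx,vy,x,y=cv2.fitLine(P[k].astype(np.float32),cv2.DIST_HUBER,0,.01,.01).ravel()
        L.append((-vy,vx,vy*x-vx*y))
    return np.array([inter(L[i-1],L[i]) for i in range(4)])
E
python3 - <<'E'
from m import *
for n in('top','side'):
    s=load(n+'0');im=s['image'].astype(int);g=im.max(2)
    m=np.zeros(g.shape,bool)
    if n=='top': m[170:320,190:360]=1
    else: m[150:275,165:312]=1
    # plate
    pm=np.zeros_like(m)
    if n=='top': pm[190:262,245:306]=1
    else: pm[172:230,222:299]=1
    v=(g>120)&pm
    c=quad(v);q=fitquad(c);w=np.array([ray(s,p,.066)[:2] for p in q]);
    print(n,'plate px',q.round(1).tolist(),w.round(4).tolist(),'sides',np.linalg.norm(w-np.roll(w,-1,0),axis=1).round(4),'ctr',w.mean(0))
    v=(im.max(2)<40)&m
    v=cv2.morphologyEx((v|pm).astype(np.uint8),cv2.MORPH_CLOSE,np.ones((3,3)))
    v=cv2.morphologyEx(v,cv2.MORPH_OPEN,np.ones((9,9)))
    c=quad(v);q=fitquad(c);w=np.array([ray(s,p,.06)[:2] for p in q]);
    print('stage px',q.round(1).tolist(),w.round(4).tolist(),np.linalg.norm(w-np.roll(w,-1,0),axis=1).round(4),w.mean(0))
    im=cv2.imread(f'pics/{n}0.png')
    a=im[160:330,190:440] if n=='top' else im[140:420,160:340]
    cv2.imwrite(f'pics/{n}0c.png',cv2.resize(a,None,fx=3 if n=='top' else 2,fy=3 if n=='top' else 2,interpolation=cv2.INTER_CUBIC))
E
```

```text
top plate px [[258.5, 196.0], [301.0, 202.5], [293.3999938964844, 255.39999389648438], [249.89999389648438, 249.10000610351562]] [[0.6317, 0.0717], [0.6185, -0.0357], [0.4859, -0.0198], [0.4985, 0.0881]] sides [0.1083 0.1335 0.1086 0.1343] ctr [0.55865624 0.02607008]
stage px [[197.3000030517578, 286.3999938964844], [220.89999389648438, 187.3000030517578], [355.29998779296875, 192.5], [328.0, 306.6000061035156]] [[0.4038, 0.2138], [0.6519, 0.1677], [0.6495, -0.1734], [0.3632, -0.1086]] [0.2524 0.3411 0.2935 0.3249] [0.5170919  0.02488119]
side plate px [[290.29998779296875, 180.1999969482422], [295.20001220703125, 217.10000610351562], [231.0, 220.60000610351562], [231.0, 183.39999389648438]] [[0.6285, 0.0739], [0.6163, -0.036], [0.4838, -0.0198], [0.4949, 0.0901]] sides [0.1106 0.1334 0.1105 0.1345] ctr [0.55590171 0.02708017]
stage px [[300.5, 155.0], [307.5, 274.0], [160.89999389648438, 274.0], [189.3000030517578, 155.0]] [[0.6718, 0.1617], [0.6108, -0.1717], [0.3412, -0.1199], [0.4041, 0.2158]] [0.3389 0.2746 0.3416 0.2731] [0.50697624 0.02147598]
```

```bash
sleep 1
```

```text
(no output)
```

View pics/top0c.png

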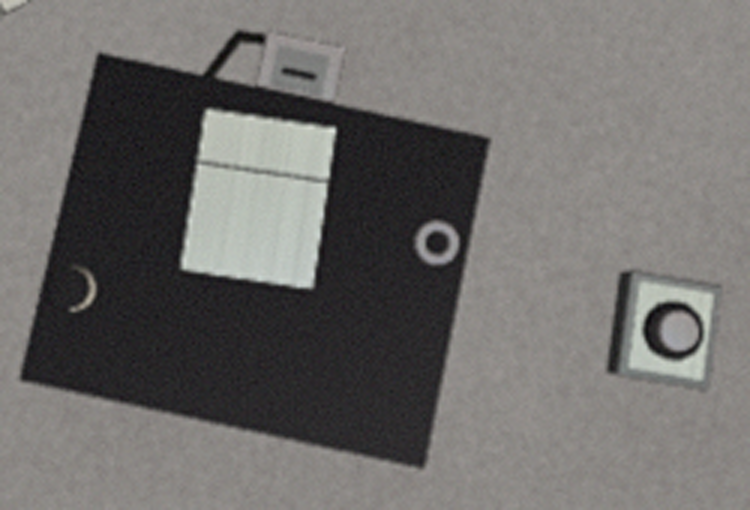

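View pics/side0c.png

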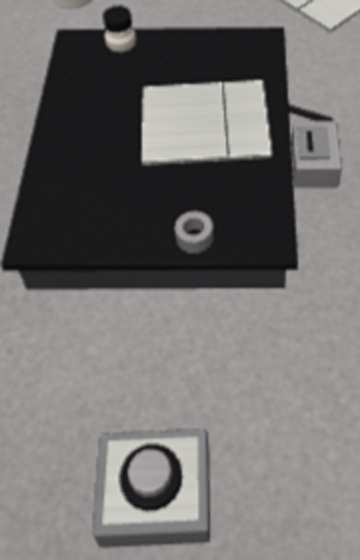

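```bash
cat > st.py <<'E'
from m import *
def stage(s,guess):
    g=cv2.cvtColor(s['image'],cv2.COLOR_RGB2GRAY).astype(float)
    # edge fit: sample normals along each guessed side, half-level crossing
    L=[];q=np.array(guess,float)
    for it in range(2):
      L=[]
      for i in range(4):
        a,b=q[i],q[(i+1)%4];d=(b-a)/np.linalg.norm(b-a);n=np.array([-d[1],d[0]]);pts=[]
        cen=q.mean(0)
        if (cen-a)@n<0:n=-n
        for f in np.linspace(.06,.94,80):
            t=np.arange(-5,5.01,.25);p=a+f*(b-a)+t[:,None]*n
            v=cv2.remap(g.astype(np.float32),p[:,0:1].astype(np.float32),p[:,1:2].astype(np.float32),cv2.INTER_LINEAR).ravel()
            gr=np.diff(cv2.GaussianBlur(v[:,None],(1,5),0).ravel())
            k=np.argmin(gr)
            if gr[k]<-3: pts.append(p[k]+n*.125)
        vx,vy,x,y=cv2.fitLine(np.array(pts,np.float32),cv2.DIST_HUBER,0,.01,.01).ravel()
        L.append((-vy,vx,vy*x-vx*y))
      q=np.array([inter(L[i-1],L[i]) for i in range(4)])
    return q
E
python3 - <<'E'
from st import *
G={'top':[(222.7,177.7),(353.3,206.3),(331.3,315.7),(197.3,286)],'side':[(302,154),(308.5,273),(162,273),(189,154)]}
for n in G:
    s=load(n+'0');q=stage(s,G[n]);w=np.array([ray(s,p,.06)[:2] for p in q])
    print(n,q.round(1).tolist(),w.round(4).tolist(),np.linalg.norm(w-np.roll(w,-1,0),axis=1).round(4),w.mean(0),
     'ang y',[np.degrees(np.arctan2(*(a)[::-1])).round(2) for a in (w[0]-w[1],w[3]-w[2],w[0]-w[3],w[1]-w[2])])
for n,px in (('top',(190+680/3,160+330/3)),('side',(160+152/2,140+470/2))):
    s=load(n+'0')
    print('button',[ray(s,px,z).round(4) for z in(.036,.048,.056)], 'cam',(-cv2.Rodrigues(s['rvec'])[0].T@np.ravel(s['tvec'])).round(3))
# triangulate button
A=[];B=[]
P=[];U=[]
for n,px in (('top',(190+680/3,160+330/3)),('side',(160+152/2,140+470/2))):
    s=load(n+'0');K=np.array([[s['fx'],0,s['cx']],[0,s['fy'],s['cy']],[0,0,1]],float)
    P.append(K@np.c_[cv2.Rodrigues(s['rvec'])[0],np.ravel(s['tvec'])]);U.append(np.array(px,float))
X=cv2.triangulatePoints(P[0],P[1],U[0],U[1]).ravel();print(X[:3]/X[3])
s=load('top0');w=np.array([ray(s,p,.003)[:2] for p in [(128,147),(184,111),(209,152),(153,186)]]);print('other plate',np.linalg.norm(w-np.roll(w,-1,0),axis=1))
E
```

```text
top [[222.3000030517578, 177.10000610351562], [352.8999938964844, 205.5], [331.0, 315.8999938964844], [196.0, 286.0]] [[0.6781, 0.1651], [0.6158, -0.1678], [0.341, -0.1164], [0.4045, 0.2171]] [0.3387 0.2796 0.3394 0.2785] [0.50985759 0.02452333] ang y [np.float64(79.41), np.float64(79.23), np.float64(-10.75), np.float64(-10.6)]
side [[301.79998779296875, 153.10000610351562], [308.70001220703125, 274.5], [159.1999969482422, 274.5], [187.89999389648438, 154.6999969482422]] [[0.6766, 0.168], [0.6127, -0.1732], [0.338, -0.1204], [0.4006, 0.2177]] [0.3472 0.2798 0.3438 0.2805] [0.50699652 0.02304045] ang y [np.float64(79.4), np.float64(79.51), np.float64(-10.21), np.float64(-10.89)]
button [array([ 0.4578, -0.3376,  0.036 ]), array([ 0.4581, -0.3332,  0.048 ]), array([ 0.4583, -0.3304,  0.056 ])] cam [0.483 0.021 1.035]
button [array([ 0.4584, -0.3206,  0.036 ]), array([ 0.4591, -0.3248,  0.048 ]), array([ 0.4596, -0.3277,  0.056 ])] cam [ 0.496 -0.549  0.681]
[ 0.45909776 -0.32898691  0.05983833]
other plate [0.17880726 0.13412792 0.17409246 0.12761771]
```

Request:
servo_tool --plan '[{"angular": [0, 1, 0], "dp": [-1, 0, 1], "gripper": 0}, {"angular": [0, 1, 0], "dp": [-1, 0, 1], "gripper": 0}, {"angular": [0, 1, 0], "dp": [-1, 0, 1], "gripper": 0}, {"angular": [0, 1, 0], "dp": [-1, 0, 1], "gripper": 0}, {"angular": [0, 1, 0], "dp": [-1, 0, 1], "gripper": 0}]'

```text
time_s: 0.65
tcp_pos: [0.3123, -0.4541, 0.2053]
eef_rot: [[0.044, -0.0, 0.999], [-0.999, 0.0, 0.044], [-0.0, -1.0, -0.0]]
wrist_force: [0.5, 0.2, 0.6]
gripper_width: 0.0574
```

```bash
cat > d.py <<'E'
from h import *
import sys
O=np.array([.5085,.0238]);Y=np.radians(-10.65)
ex=np.array([np.cos(Y),np.sin(Y)]);ey=np.array([-ex[1],ex[0]])
def S(sx,sy):return O+sx*ex+sy*ey
def toS(p):p=np.array(p[:2])-O;return np.array([p@ex,p@ey])
def rem(x,y,z,yaw=np.degrees(Y)):
    o=r.get_obs();R=o['eef_rot'];d=np.array([x,y,z])-o['tcp_pos']
    ya=np.degrees(np.arctan2(R[1,2],R[0,2]))
    print('t',round(o['time_s'],2),'tcp',o['tcp_pos'].round(4),'S',toS(o['tcp_pos']).round(4),'yaw',ya.round(2),'F',o['wrist_force'].round(1),'w',round(o['gripper_width'],4))
    print('units now',(R.T@d/.02).round(2),'turn y',((ya-yaw)/4).round(2),'tilt',R[2].round(4))
    c,s=np.cos(np.radians(yaw)),np.sin(np.radians(yaw));print('units if aligned',(np.array([[s,-c,0],[0,0,-1],[c,s,0]])@d/.02).round(2))
if __name__=='__main__':
    a=[float(v) for v in sys.argv[1:4]];p=S(a[0],a[1]);rem(p[0],p[1],a[2])
E
python3 d.py -.05 .009 .15
```

```text
t 0.65 tcp [ 0.3123 -0.4541  0.2053] S [-0.1045 -0.5059] yaw 2.5 F [0.5 0.2 0.6] w 0.0574
units now [-24.45   2.77   8.51] turn y 3.29 tilt [-3.e-04 -1.e+00 -3.e-04]
units if aligned [-25.74   2.77   2.73]
```

Request:
servo_tool --plan '[{"angular": [0, 0.7, 0], "dp": [-1, 0, 0.4], "gripper": 0}, {"angular": [0, 0.7, 0], "dp": [-1, 0, 0.4], "gripper": 0}, {"angular": [0, 0.6, 0], "dp": [-1, 0, 0.4], "gripper": 0}, {"angular": [0, 0, 0], "dp": [-1, 0, 0.3], "gripper": 0}, {"angular": [0, 0, 0], "dp": [-1, 0, 0.2], "gripper": 0}]'

```text
time_s: 1.15
tcp_pos: [0.3501, -0.3554, 0.2053]
eef_rot: [[-0.093, -0.0, 0.996], [-0.996, 0.0, -0.093], [-0.0, -1.0, -0.0]]
wrist_force: [-0.4, 0.2, 0.1]
gripper_width: 0.0467
```

Request:
servo_tool --plan '[{"angular": [0, 0, 0], "dp": [-1, 0, 0.1], "gripper": 0}, {"angular": [0, 0, 0], "dp": [-1, 0, 0.1], "gripper": 0}, {"angular": [0, 0, 0], "dp": [-1, 0, 0.1], "gripper": 0}, {"angular": [0, 0, 0], "dp": [-1, 0, 0.1], "gripper": 0}, {"angular": [0, 0, 0], "dp": [-1, 0, 0.1], "gripper": 0}]'

```text
time_s: 1.65
tcp_pos: [0.369, -0.2568, 0.2053]
eef_rot: [[-0.093, -0.0, 0.996], [-0.996, 0.0, -0.093], [-0.0, -1.0, -0.0]]
wrist_force: [-0.7, -1.0, 0.7]
gripper_width: 0.0471
```

Request:
servo_tool --plan '[{"angular": [0, 0, 0], "dp": [-1, 0, 0], "gripper": 0}, {"angular": [0, 0, 0], "dp": [-1, 0, 0], "gripper": 0}, {"angular": [0, 0, 0], "dp": [-1, 0, 0], "gripper": 0}, {"angular": [0, 0, 0], "dp": [-1, 0, 0], "gripper": 0}, {"angular": [0, 0, 0], "dp": [-1, 0, 0], "gripper": 0}]'

```text
time_s: 2.15
tcp_pos: [0.3782, -0.1573, 0.2054]
eef_rot: [[-0.093, -0.0, 0.996], [-0.996, 0.0, -0.093], [-0.0, -1.0, -0.0]]
wrist_force: [0.2, 0.1, 0.4]
gripper_width: 0.0471
```

```bash
python3 d.py -.05 .009 .15
```

```text
t 2.15 tcp [ 0.3782 -0.1573  0.2054] S [-0.0946 -0.2021] yaw -5.33 F [0.2 0.1 0.4] w 0.0471
units now [-10.3    2.77   3.2 ] turn y 1.33 tilt [-1.e-04 -1.e+00 -2.e-04]
units if aligned [-10.56   2.77   2.23]
```

Request:
servo_tool --plan '[{"angular": [0, 0.7, 0], "dp": [-1, 0, 0.3], "gripper": 0}, {"angular": [0, 0.63, 0], "dp": [-1, 0, 0.3], "gripper": 0}, {"angular": [0, 0, 0], "dp": [-1, 0, 0.3], "gripper": 0}, {"angular": [0, 0, 0], "dp": [-1, 0, 0.3], "gripper": 0}, {"angular": [0, 0, 0], "dp": [-1, 0, 0.3], "gripper": 0}]'

```text
time_s: 2.65
tcp_pos: [0.4239, -0.0634, 0.2054]
eef_rot: [[-0.185, -0.0, 0.983], [-0.983, 0.0, -0.185], [-0.0, -1.0, -0.0]]
wrist_force: [-0.2, -0.4, 0.2]
gripper_width: 0.0468
```

Request:
servo_tool --plan '[{"angular": [0, 0, 0], "dp": [-1, 0.5, 0.2], "gripper": 0}, {"angular": [0, 0, 0], "dp": [-1, 0.5, 0.2], "gripper": 0}, {"angular": [0, 0, 0], "dp": [-1, 0.5, 0.2], "gripper": 0}, {"angular": [0, 0, 0], "dp": [-1, 0.5, 0.2], "gripper": 0}, {"angular": [0, 0, 0], "dp": [-1, 0.5, 0.1], "gripper": 0}]'

```text
time_s: 3.15
tcp_pos: [0.4601, 0.0315, 0.155]
eef_rot: [[-0.185, -0.0, 0.983], [-0.983, 0.0, -0.185], [-0.0, -1.0, -0.0]]
wrist_force: [0.4, -0.1, 0.2]
gripper_width: 0.0475
```

```bash
python3 d.py -.05 .009 .064
python3 - <<'E'
from h import *
s=snap('wrist','wrist1.png');snap('side','side1.png');snap('top','top1.png')
E
```

```text
t 3.15 tcp [0.4601 0.0315 0.155 ] S [-0.049  -0.0014] yaw -10.65 F [ 0.4 -0.1  0.2] w 0.0475
units now [-0.52  4.55 -0.05] turn y -0.0 tilt [-1.e-04 -1.e+00 -1.e-04]
units if aligned [-0.52  4.55 -0.05]
```

```bash
python3 -c "
import cv2,numpy as np
a=cv2.imread('pics/wrist1.png');b=cv2.imread('pics/side1.png')
cv2.imwrite('pics/c1.png',cv2.resize(np.hstack([a,b]),(800,300),interpolation=cv2.INTER_AREA))"
```

```text
(no output)
```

View pics/c1.png

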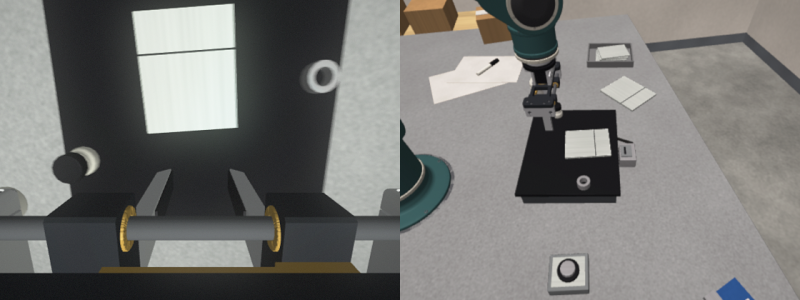

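Request:
servo_tool --plan '[{"angular": [0, 0, 0], "dp": [-0.5, 1, 0], "gripper": 0}, {"angular": [0, 0, 0], "dp": [0, 1, 0], "gripper": 0}, {"angular": [0, 0, 0], "dp": [0, 1, 0], "gripper": 0}, {"angular": [0, 0, 0], "dp": [0, 1, 0], "gripper": 0}, {"angular": [0, 0, 0], "dp": [0, 0.3, 0], "gripper": 0}]'

```text
time_s: 3.8
tcp_pos: [0.4608, 0.0397, 0.0683]
eef_rot: [[-0.185, -0.002, 0.983], [-0.983, -0.0, -0.185], [0.001, -1.0, -0.002]]
wrist_force: [-0.1, 0.3, 0.4]
gripper_width: 0.0469
```

```bash
python3 d.py -.05 .009 .063
python3 - <<'E'
from h import *
s=snap('wrist','wrist2.png');snap('side','side2.png')
a=cv2.imread('pics/side2.png')[130:290,150:350]
cv2.imwrite('pics/c2.png',cv2.resize(a,None,fx=4,fy=3.75*4/3.75*.9))
E
```

```text
t 3.8 tcp [0.4608 0.0397 0.0683] S [-0.0498  0.0068] yaw -10.69 F [-0.1  0.3  0.4] w 0.0469
units now [-0.11  0.26 -0.01] turn y -0.01 tilt [ 7.e-04 -1.e+00 -2.e-03]
units if aligned [-0.11  0.26 -0.01]
```

View pics/c2.png

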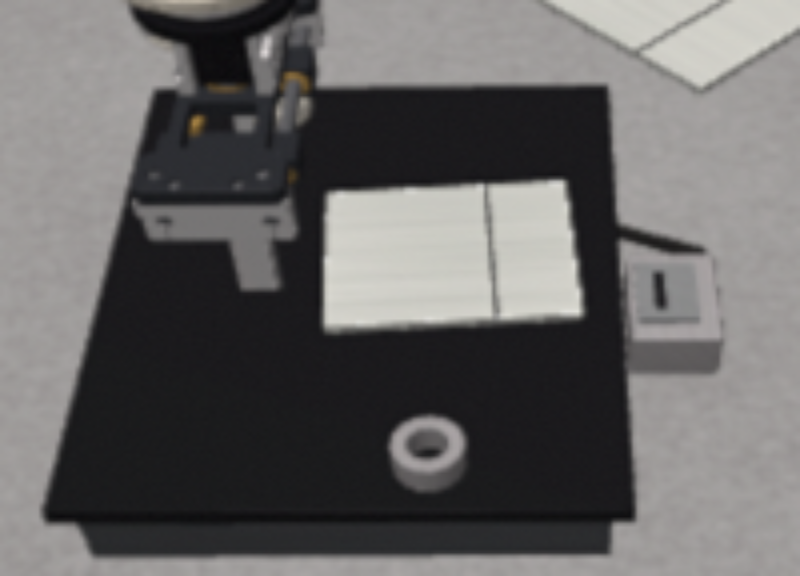

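View pics/wrist2.png

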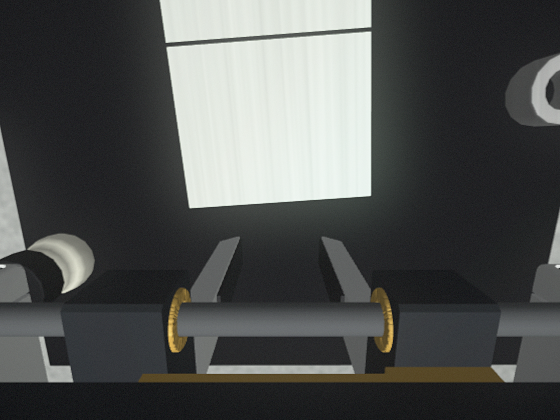

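Request:
servo_tool --plan '[{"angular": [0, 0, 0], "dp": [-0.1, 0.25, 0], "gripper": 0}, {"angular": [0, 0, 0], "dp": [0, 0, 0.3], "gripper": 0}, {"angular": [0, 0, 0], "dp": [0, 0, 0.3], "gripper": 0}, {"angular": [0, 0, 0], "dp": [0, 0, 0.3], "gripper": 0}, {"angular": [0, 0, 0], "dp": [0, 0, 0.3], "gripper": 0}]'

```text
time_s: 4.4
tcp_pos: [0.4861, 0.038, 0.0646]
eef_rot: [[-0.185, -0.0, 0.983], [-0.983, 0.0, -0.185], [-0.0, -1.0, -0.0]]
wrist_force: [-3.0, 1.1, 1.1]
gripper_width: 0.0469
```

```bash
python3 d.py .030 .007 .063
```

```text
t 4.4 tcp [0.4861 0.038  0.0646] S [-0.0247  0.0099] yaw -10.64 F [-3.   1.1  1.1] w 0.0469
units now [0.14 0.08 2.73] turn y 0.0 tilt [-1.e-04 -1.e+00 -3.e-04]
units if aligned [0.14 0.08 2.73]
```

Request:
servo_tool --plan '[{"angular": [0, 0, 0], "dp": [0, 0.08, 0.3], "gripper": 0}, {"angular": [0, 0, 0], "dp": [0, 0, 0.3], "gripper": 0}, {"angular": [0, 0, 0], "dp": [0, 0, 0.3], "gripper": 0}, {"angular": [0, 0, 0], "dp": [0, 0, 0.3], "gripper": 0}, {"angular": [0, 0, 0], "dp": [0, 0, 0.3], "gripper": 0}]'

```text
time_s: 4.9
tcp_pos: [0.5157, 0.0324, 0.0628]
eef_rot: [[-0.185, -0.0, 0.983], [-0.983, 0.0, -0.185], [-0.0, -1.0, -0.0]]
wrist_force: [-0.7, 0.2, -1.2]
gripper_width: 0.0472
```

Request:
servo_tool --plan '[{"angular": [0, 0, 0], "dp": [0, 0, 0.3], "gripper": 0}, {"angular": [0, 0, 0], "dp": [0, 0, 0.3], "gripper": 0}, {"angular": [0, 0, 0], "dp": [0, 0, 0.2], "gripper": 0}, {"angular": [0, 0, 0], "dp": [0, 0, 0.1], "gripper": 0}, {"angular": [0, 0, 0], "dp": [0, 0, 0], "gripper": 0}]'

```text
time_s: 5.4
tcp_pos: [0.5331, 0.0292, 0.0629]
eef_rot: [[-0.185, 0.0, 0.983], [-0.983, 0.0, -0.185], [-0.0, -1.0, 0.0]]
wrist_force: [0.2, -0.3, 0.6]
gripper_width: 0.0474
```

```bash
python3 d.py .042 .007 .063
python3 - <<'E'
from st import *
for n in('top','side','wrist'): snap(n,n+'3.png')
s=load('side3');im=s['image'].astype(int);cv2.imwrite('pics/c3.png',cv2.resize(cv2.imread('pics/side3.png')[140:290,190:350],None,fx=4.5,fy=3.9,interpolation=cv2.INTER_CUBIC))
E
```

```text
t 5.4 tcp [0.5331 0.0292 0.0629] S [0.0232 0.0099] yaw -10.65 F [ 0.2 -0.3  0.6] w 0.0474
units now [ 0.14 -0.01  0.94] turn y 0.0 tilt [-1.e-04 -1.e+00  2.e-04]
units if aligned [ 0.14 -0.01  0.94]
```

View pics/c3.png

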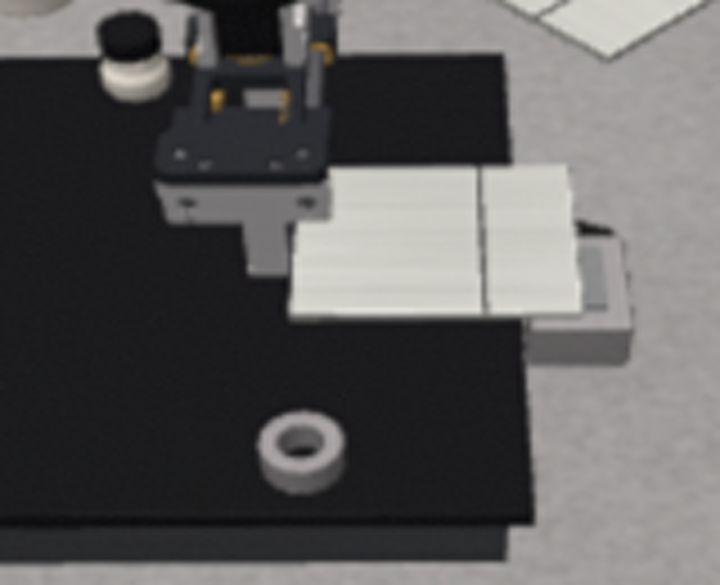

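View pics/wrist3.png

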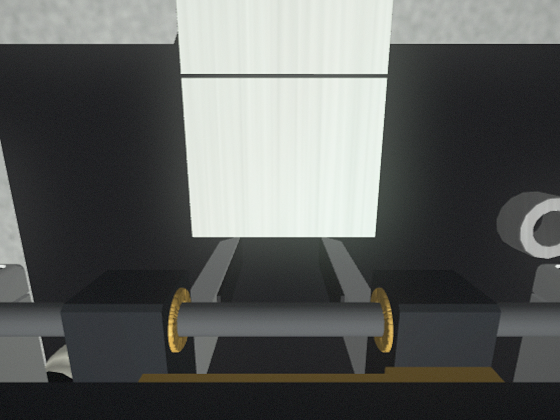

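View pics/top3.png

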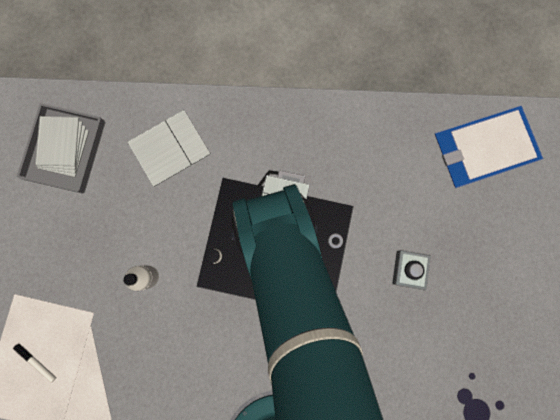

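```bash
cat > w.py <<'E'
from st import *
from d import *
def prof(g,u,v0,v1,rise):
    col=cv2.GaussianBlur(g[:, u-2:u+3].mean(1)[:,None].astype(np.float32),(1,5),0).ravel()[v0:v1]
    return col
def sub(gr,k):
    a,b,c=gr[k-1],gr[k],gr[k+1];return k+.5*(a-c)/(a-2*b+c)
def measure(fn,lu,eu,v1=110):
    s=load(fn);g=cv2.cvtColor(s['image'],cv2.COLOR_RGB2GRAY).astype(float)
    E=[];L=[]
    for u in eu:
        c=prof(g,u,0,v1,0);gr=-np.diff(c);k=int(np.argmax(gr[1:-1]))+1;E.append(ray(s,(u,sub(gr,k)+.5),.06)[:2])
    for u in lu:
        c=-prof(g,u,0,v1,0);k=int(np.argmax(c[1:-1]))+1;L.append(ray(s,(u,sub(c,k)),.066)[:2])
    E=np.array(E);L=np.array(L)
    def ft(P):
        vx,vy,x,y=cv2.fitLine(P.astype(np.float32),cv2.DIST_HUBER,0,.001,.001).ravel()
        if vy<0:vx,vy=-vx,-vy
        return np.array([x,y]),np.array([vx,vy])
    (e0,ed),(l0,ld)=ft(E),ft(L)
    n=np.array([ed[1],-ed[0]])
    print('edge ang',np.degrees(np.arctan2(ed[1],ed[0])).round(2),'line ang',np.degrees(np.arctan2(ld[1],ld[0])).round(2),
      'edge Sx',toS(e0)[0].round(4),'line Sx',toS(l0)[0].round(4),'line - edge mm',((L-e0)@n*1000).round(1))
    print('edge rms',(np.std((E-e0)@n)*1000).round(2))
if __name__=='__main__':
    measure('wrist3',range(195,380,20),list(range(40,165,15))+list(range(410,540,15)))
    for n,G in (('side3',None),):
        pass
E
python3 w.py
python3 - <<'E'
from h import *
s=load('wrist3')
for p in ((.65,.06,.06),): print(proj(s,p))
# rear plate edge via wrist
print(ray(s,(193,237),.066),ray(s,(376,237),.066))
E
```

```text
edge ang 79.31 line ang 79.25 edge Sx 0.1406 line Sx 0.1235 line - edge mm [-17.  -17.  -17.  -17.  -17.  -17.1 -17.1 -17.1 -17.1 -17.1]
edge rms 0.01
[184.63408392  60.20988211]
[0.55270998 0.07875082 0.066     ] [ 0.53224916 -0.02936141  0.066     ]
```

Request:
servo_tool --plan '[{"angular": [0, 0, 0], "dp": [0, 0, 0.25], "gripper": 0}, {"angular": [0, 0, 0], "dp": [0, 0, 0.25], "gripper": 0}, {"angular": [0, 0, 0], "dp": [0, 0, 0.2], "gripper": 0}, {"angular": [0, 0, 0], "dp": [0, 0, 0.1], "gripper": 0}, {"angular": [0, 0, 0], "dp": [0, 0, 0], "gripper": 0}]'

```text
time_s: 6.05
tcp_pos: [0.5488, 0.0262, 0.0628]
eef_rot: [[-0.185, 0.0, 0.983], [-0.983, 0.0, -0.185], [-0.0, -1.0, 0.0]]
wrist_force: [-0.9, 0.3, 0.6]
gripper_width: 0.047
```

```bash
python3 d.py .0403 .007 .063
python3 - <<'E'
from w import *
for n in('side','wrist'): snap(n,n+'4.png')
measure('wrist4',range(195,380,20),list(range(40,165,15))+list(range(410,540,15)),130)
E
```

```text
t 6.05 tcp [0.5488 0.0262 0.0628] S [0.0392 0.0098] yaw -10.65 F [-0.9  0.3  0.6] w 0.047
units now [ 0.14 -0.01  0.06] turn y -0.0 tilt [-1.e-04 -1.e+00  1.e-04]
units if aligned [ 0.14 -0.01  0.06]
edge ang 79.31 line ang 79.26 edge Sx 0.1407 line Sx 0.1394 line - edge mm [-1.3 -1.3 -1.3 -1.3 -1.4 -1.4 -1.4 -1.4 -1.4 -1.4]
edge rms 0.02
```

View pics/wrist4.png

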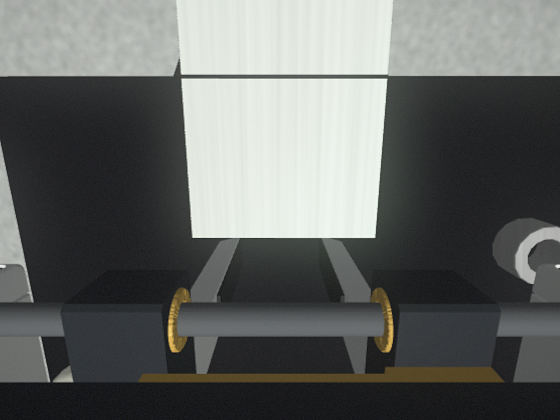

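Request:
servo_tool --plan '[{"angular": [0, 0, 0], "dp": [0, 0, 0.06], "gripper": 0}, {"angular": [0, 0, 0], "dp": [0, 0, 0], "gripper": 0}]'

```text
time_s: 6.35
tcp_pos: [0.5497, 0.026, 0.0628]
eef_rot: [[-0.185, -0.0, 0.983], [-0.983, 0.0, -0.185], [0.0, -1.0, -0.0]]
wrist_force: [-1.1, -0.4, 1.1]
gripper_width: 0.047
```

```bash
python3 - <<'E'
from w import *
for n in('side','wrist'): snap(n,n+'5.png')
measure('wrist5',range(195,380,20),list(range(40,165,15))+list(range(410,540,15)),130)
cv2.imwrite('pics/c5.png',cv2.resize(cv2.imread('pics/side5.png')[145:240,250:350],None,fx=6,fy=6,interpolation=cv2.INTER_CUBIC))
E
python3 d.py .04 .007 .063
```

```text
edge ang 79.31 line ang 79.29 edge Sx 0.1407 line Sx 0.1402 line - edge mm [-0.4 -0.4 -0.4 -0.4 -0.5 -0.5 -0.5 -0.5 -0.5 -0.5]
edge rms 0.01
t 6.45 tcp [0.5497 0.026  0.0628] S [0.0401 0.0098] yaw -10.64 F [-2.   0.5  0.5] w 0.0473
units now [ 0.14 -0.01 -0.  ] turn y 0.0 tilt [-0. -1. -0.]
units if aligned [ 0.14 -0.01 -0.  ]
```

View pics/c5.png

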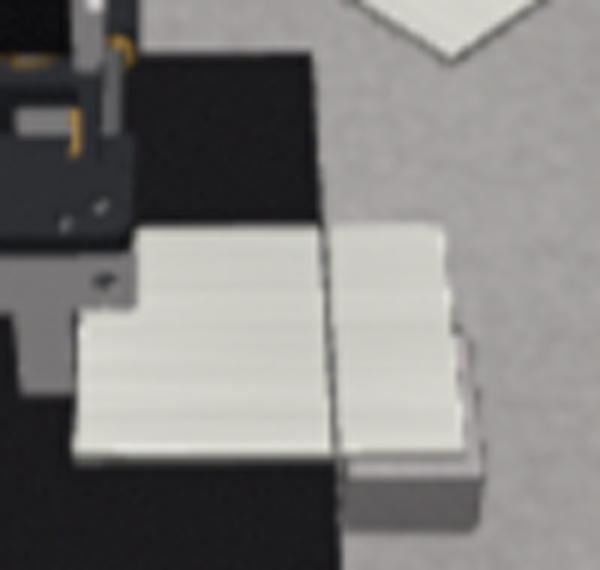

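Request:
servo_tool --plan '[{"angular": [0, 0, 0], "dp": [0, 0, -0.3], "gripper": 0}, {"angular": [0, 0, 0], "dp": [0, 0, -0.7], "gripper": 0}, {"angular": [0, 0, 0], "dp": [0, -0.5, -0.5], "gripper": 0}, {"angular": [0, 0, 0], "dp": [0, -1, -0.5], "gripper": 1}, {"angular": [0, 0, 0], "dp": [0, -1, 0], "gripper": 1}]'

```text
time_s: 6.95
tcp_pos: [0.509, 0.0338, 0.114]
eef_rot: [[-0.184, -0.001, 0.983], [-0.983, -0.0, -0.184], [0.0, -1.0, -0.0]]
wrist_force: [0.6, -0.1, 0.0]
gripper_width: 0.0346
```

Request:
servo_tool --plan '[{"angular": [0, 0, 0], "dp": [0, -1, 0], "gripper": 1}, {"angular": [0, 0, 0], "dp": [1, -1, 0], "gripper": 1}, {"angular": [0, 0, 0], "dp": [1, 0, 0], "gripper": 1}, {"angular": [0, 0, 0], "dp": [1, 0, 0], "gripper": 1}, {"angular": [0, 0, 0], "dp": [1, 0, 0], "gripper": 1}]'

```text
time_s: 7.45
tcp_pos: [0.4953, -0.0458, 0.1538]
eef_rot: [[-0.184, 0.001, 0.983], [-0.983, -0.0, -0.184], [0.0, -1.0, 0.001]]
wrist_force: [0.1, 0.5, 0.2]
gripper_width: 0.0003
```

Request:
servo_tool --plan '[{"angular": [0, 0, 0], "dp": [1, 0, 0], "gripper": 1}, {"angular": [0, 0, 0], "dp": [1, 0, 0], "gripper": 1}, {"angular": [0, 0, 0], "dp": [1, 0, 0], "gripper": 1}, {"angular": [0, 0, 0], "dp": [1, 0, 0], "gripper": 1}, {"angular": [0, 0, 0], "dp": [1, 0, 0], "gripper": 1}]'

```text
time_s: 7.95
tcp_pos: [0.4768, -0.1441, 0.1537]
eef_rot: [[-0.184, 0.001, 0.983], [-0.983, -0.0, -0.184], [0.0, -1.0, 0.001]]
wrist_force: [-0.3, 0.6, -0.1]
gripper_width: 0.0002
```

Run:
```python
from d import *
rem(.459,-.329,.09)
for n in('side','top','wrist'): snap(n,n+'6.png')
```

```text
t 7.95 tcp [ 0.4768 -0.1441  0.1537] S [-1.000e-04 -1.708e-01] yaw -10.63 F [-0.3  0.6 -0.1] w 0.0002
units now [9.25 3.19 0.83] turn y 0.0 tilt [ 1.e-04 -1.e+00  9.e-04]
units if aligned [9.25 3.18 0.83]
```

View pics/top6.png

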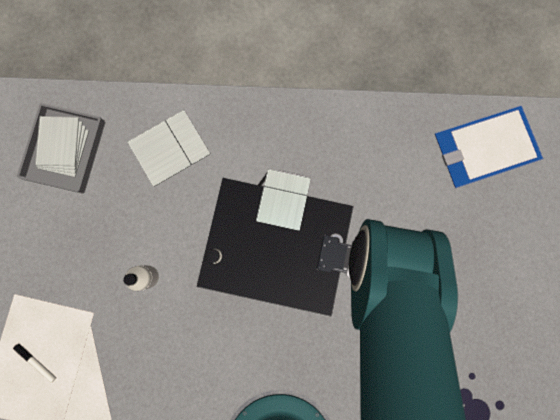

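View pics/side6.png

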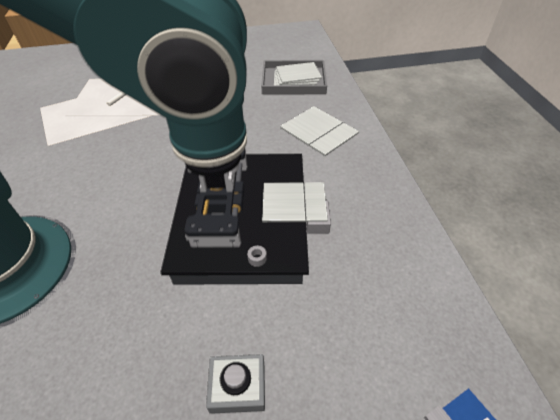

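View pics/wrist6.png

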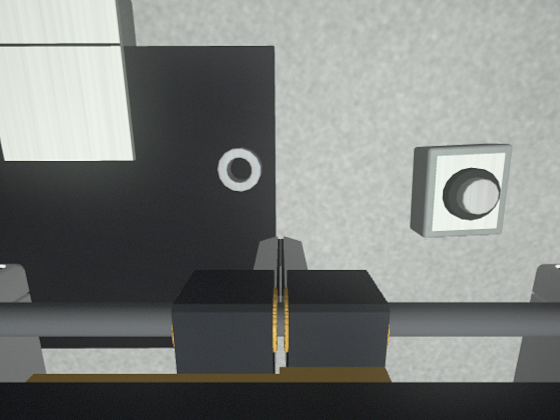

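Run:
```python
from w import *
s=load('wrist6')
for z in (.05,.056,.06): print(ray(s,(481,196),z))
measure('wrist6',range(10,115,12),range(140,262,12),100)
s=load('top6');im=s['image'].astype(int);pm=np.zeros(im.shape[:2],bool)
```

```text
[ 0.45619392 -0.33307152  0.05      ]
[ 0.45803863 -0.32937718  0.056     ]
[ 0.45926844 -0.32691428  0.06      ]
edge ang 79.22 line ang 79.32 edge Sx 0.1409 line Sx 0.1405 line - edge mm [-0.7 -0.8 -0.7 -0.7 -0.6 -0.6 -0.6 -0.6 -0.6]
edge rms 0.03
```

Request:
servo_tool --plan '[{"angular": [0, 0, 0], "dp": [1, 0, 0], "gripper": 1}, {"angular": [0, 0, 0], "dp": [1, 0, 0.2], "gripper": 1}, {"angular": [0, 0, 0], "dp": [1, 0, 0.2], "gripper": 1}, {"angular": [0, 0, 0], "dp": [1, 0, 0.2], "gripper": 1}, {"angular": [0, 0, 0], "dp": [1, 0, 0.2], "gripper": 1}]'

```text
time_s: 8.6
tcp_pos: [0.4748, -0.2444, 0.1534]
eef_rot: [[-0.183, 0.001, 0.983], [-0.983, 0.0, -0.183], [-0.0, -1.0, 0.001]]
wrist_force: [-0.7, 0.3, -0.8]
gripper_width: 0.0002
```

Request:
servo_tool --plan '[{"angular": [0, 0, 0], "dp": [1, 0, 0], "gripper": 1}, {"angular": [0, 0, 0], "dp": [1, 0.5, 0], "gripper": 1}, {"angular": [0, 0, 0], "dp": [1, 0.8, 0], "gripper": 1}, {"angular": [0, 0, 0], "dp": [1, 0.8, 0], "gripper": 1}, {"angular": [0, 0, 0], "dp": [0.2, 0.5, 0], "gripper": 1}]'

```text
time_s: 9.1
tcp_pos: [0.4584, -0.3281, 0.1002]
eef_rot: [[-0.186, -0.0, 0.983], [-0.983, 0.0, -0.186], [-0.0, -1.0, -0.0]]
wrist_force: [0.8, 0.6, 0.6]
gripper_width: 0.0007
```

Run:
```python
from d import *
rem(.459,-.329,.07)
for n in('side','wrist'): snap(n,n+'7.png')
cv2.imwrite('pics/c7.png',cv2.resize(cv2.imread('pics/side7.png')[270:420,160:320],None,fx=4,fy=4,interpolation=cv2.INTER_CUBIC))
```

```text
t 9.1 tcp [ 0.4584 -0.3281  0.1002] S [ 0.0158 -0.3551] yaw -10.72 F [0.8 0.6 0.6] w 0.0007
units now [0.04 1.51 0.04] turn y -0.02 tilt [-0.e+00 -1.e+00 -4.e-04]
units if aligned [0.04 1.51 0.04]
```

View pics/c7.png

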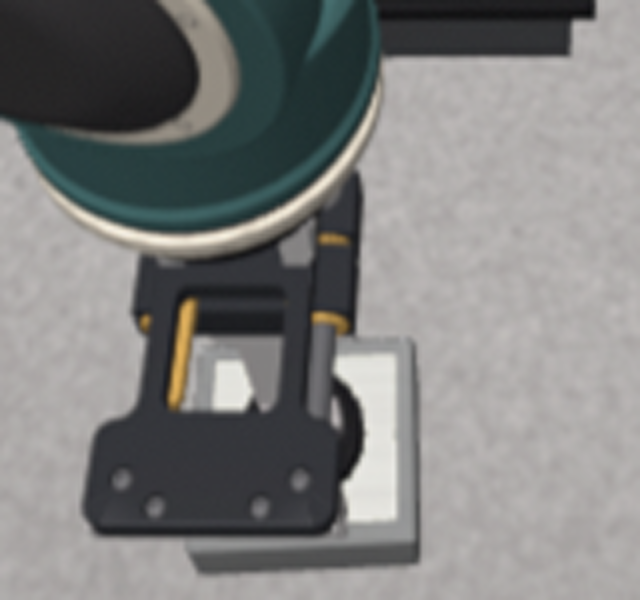

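View pics/wrist7.png

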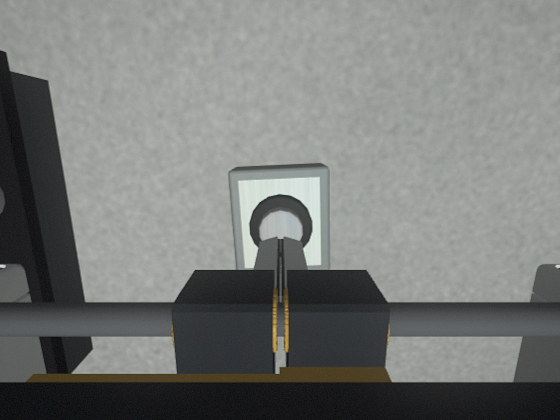

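Centred over the button. Descend to 0.065, then in small steps on force.

Request:
servo_tool --plan '[{"angular": [0, 0, 0], "dp": [0, 0.7, 0], "gripper": 1}, {"angular": [0, 0, 0], "dp": [0, 0.7, 0], "gripper": 1}, {"angular": [0, 0, 0], "dp": [0, 0.35, 0], "gripper": 1}, {"angular": [0, 0, 0], "dp": [0, 0.1, 0], "gripper": 1}, {"angular": [0, 0, 0], "dp": [0, 0, 0], "gripper": 1}]'

```text
time_s: 9.7
tcp_pos: [0.4589, -0.3269, 0.0636]
eef_rot: [[-0.184, -0.0, 0.983], [-0.983, 0.0, -0.184], [-0.0, -1.0, -0.0]]
wrist_force: [-0.3, -0.2, -0.7]
gripper_width: 0.0001
```

Request:
servo_tool --plan '[{"angular": [0, 0, 0], "dp": [0, 0.1, 0], "gripper": 1}, {"angular": [0, 0, 0], "dp": [0, 0, 0], "gripper": 1}]'

```text
time_s: 9.9
tcp_pos: [0.459, -0.3273, 0.062]
eef_rot: [[-0.185, 0.0, 0.983], [-0.983, -0.0, -0.185], [0.0, -1.0, 0.0]]
wrist_force: [0.9, 0.0, 0.2]
gripper_width: 0.0004
```

Request:
servo_tool --plan '[{"angular": [0, 0, 0], "dp": [0, 0.1, 0], "gripper": 1}, {"angular": [0, 0, 0], "dp": [0, 0, 0], "gripper": 1}]'

```text
time_s: 10.1
tcp_pos: [0.4588, -0.3272, 0.0597]
eef_rot: [[-0.185, -0.0, 0.983], [-0.983, 0.0, -0.185], [-0.0, -1.0, -0.0]]
wrist_force: [0.3, 0.2, -0.1]
gripper_width: 0.0006
```

Request:
servo_tool --plan '[{"angular": [0, 0, 0], "dp": [0, 0.1, 0], "gripper": 1}, {"angular": [0, 0, 0], "dp": [0, 0, 0], "gripper": 1}]'

```text
time_s: 10.3
tcp_pos: [0.459, -0.3273, 0.0577]
eef_rot: [[-0.185, 0.0, 0.983], [-0.983, -0.0, -0.185], [0.0, -1.0, 0.0]]
wrist_force: [-0.3, 0.8, 2.5]
gripper_width: 0.0004
```

Request:
servo_tool --plan '[{"angular": [0, 0, 0], "dp": [0, 0.1, 0], "gripper": 1}, {"angular": [0, 0, 0], "dp": [0, 0, 0], "gripper": 1}]'

```text
time_s: 10.5
tcp_pos: [0.459, -0.3273, 0.0558]
eef_rot: [[-0.185, 0.0, 0.983], [-0.983, -0.0, -0.185], [0.0, -1.0, 0.0]]
wrist_force: [0.5, 0.4, 1.8]
gripper_width: 0.0001
```

Request:
servo_tool --plan '[{"angular": [0, 0, 0], "dp": [0, 0.1, 0], "gripper": 1}, {"angular": [0, 0, 0], "dp": [0, 0, 0], "gripper": 1}]'

```text
time_s: 10.7
tcp_pos: [0.459, -0.3273, 0.0537]
eef_rot: [[-0.185, 0.0, 0.983], [-0.983, -0.0, -0.185], [0.0, -1.0, 0.0]]
wrist_force: [0.2, -0.0, 2.5]
gripper_width: 0.0006
```

Request:
servo_tool --plan '[{"angular": [0, 0, 0], "dp": [0, 0.1, 0], "gripper": 1}, {"angular": [0, 0, 0], "dp": [0, 0, 0], "gripper": 1}]'

```text
time_s: 10.9
tcp_pos: [0.459, -0.3273, 0.0522]
eef_rot: [[-0.185, 0.0, 0.983], [-0.983, -0.0, -0.185], [0.0, -1.0, 0.0]]
wrist_force: [-1.4, 1.1, 10.9]
gripper_width: 0.0005
```

Request:
servo_tool --plan '[{"angular": [0, 0, 0], "dp": [0, 0.05, 0], "gripper": 1}, {"angular": [0, 0, 0], "dp": [0, 0, 0], "gripper": 1}]'

```text
time_s: 11.1
tcp_pos: [0.4592, -0.3274, 0.0519]
eef_rot: [[-0.185, 0.0, 0.983], [-0.983, -0.0, -0.185], [0.0, -1.0, 0.0]]
wrist_force: [-5.7, 3.6, 23.6]
gripper_width: 0.0002
```

Bottomed out at z = 0.052 with force rising to 24 N, so it is fully down. Release and get clear.

Request:
servo_tool --plan '[{"angular": [0, 0, 0], "dp": [0, -0.2, 0], "gripper": 1}, {"angular": [0, 0, 0], "dp": [0, -0.5, 0], "gripper": 1}, {"angular": [0, 0, 0], "dp": [0, -1, 0], "gripper": 1}, {"angular": [0, 0, 0], "dp": [0, -1, 0], "gripper": 1}, {"angular": [0, 0, 0], "dp": [0, -1, 0], "gripper": 1}]'

```text
time_s: 11.6
tcp_pos: [0.4587, -0.327, 0.1258]
eef_rot: [[-0.185, -0.0, 0.983], [-0.983, 0.0, -0.185], [-0.0, -1.0, -0.001]]
wrist_force: [0.5, -0.8, -0.2]
gripper_width: 0.0006
```

Request:
servo_tool --plan '[{"angular": [0, 0, 0], "dp": [0.5, -1, -1], "gripper": 1}, {"angular": [0, 0, 0], "dp": [0.5, -1, -1], "gripper": 1}, {"angular": [0, 0, 0], "dp": [0.5, 0, -1], "gripper": 1}, {"angular": [0, 0, 0], "dp": [0, 0, 0], "gripper": 1}, {"angular": [0, 0, 0], "dp": [0, 0, 0], "gripper": 1}]'

```text
time_s: 12.1
tcp_pos: [0.3943, -0.3456, 0.1651]
eef_rot: [[-0.185, 0.0, 0.983], [-0.983, 0.0, -0.185], [-0.0, -1.0, 0.0]]
wrist_force: [0.1, 0.3, 0.1]
gripper_width: 0.0005
```

Run:
```python
from w import *
rem(.459,-.329,.07)
for n in('side','top'): snap(n,n+'8.png')
for n,box in (('top',(160,242,250,316)),('side',(178,228,255,335))):
    s=load(n+'8');im=s['image'].astype(int)
    v=np.zeros(im.shape[:2],bool);v[box[0]:box[1],box[2]:box[3]]=1
    v&=(im.min(2)>(185 if n=='side' else 165))
    v=cv2.morphologyEx(v.astype(np.uint8),cv2.MORPH_CLOSE,np.ones((5,5)))
    q=fitquad(quad(v));w=np.array([ray(s,p,.066)[:2] for p in q])
    print(n,q.round(1).tolist(),[toS(p).round(4).tolist() for p in w],np.linalg.norm(w-np.roll(w,-1,0),axis=1).round(4))
a=cv2.imread('pics/top8.png')[150:330,120:440];b=cv2.imread('pics/side8.png')[80:420,120:340]
cv2.imwrite('pics/c8a.png',cv2.resize(a,None,fx=2.5,fy=2.5,interpolation=cv2.INTER_CUBIC));cv2.imwrite('pics/c8b.png',cv2.resize(b,None,fx=1.7,fy=1.7,interpolation=cv2.INTER_CUBIC))
```

```text
t 12.1 tcp [ 0.3943 -0.3456  0.1651] S [-0.0439 -0.3841] yaw -10.67 F [0.1 0.3 0.1] w 0.0005
units now [-1.41  4.75  3.02] turn y -0.01 tilt [-1.e-04 -1.e+00  0.e+00]
units if aligned [-1.41  4.75  3.02]
top [[268.5, 170.0], [309.3999938964844, 177.8000030517578], [298.5, 229.39999389648438], [256.8999938964844, 220.10000610351562]] [[0.1827, 0.0598], [0.1855, -0.0457], [0.0517, -0.0461], [0.0523, 0.0602]] [0.1055 0.1338 0.1063 0.1304]
side [[334.0, 176.10000610351562], [334.0, 223.8000030517578], [262.5, 218.5], [264.20001220703125, 185.8000030517578]] [[0.2087, 0.0839], [0.1958, -0.0575], [0.0491, -0.0421], [0.0498, 0.0542]] [0.142  0.1476 0.0962 0.1617]
```

View pics/c8a.png

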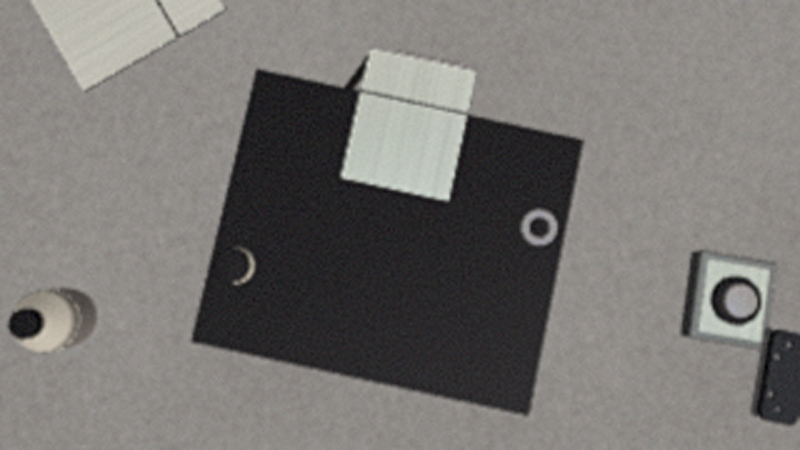

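View pics/c8b.png

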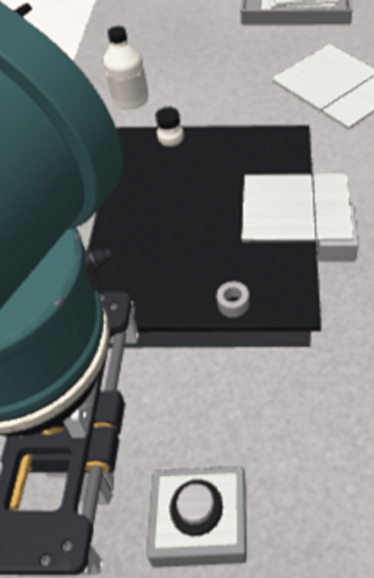

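```bash
python3 -c "
from cell import r
print(r.sign_off())"
```

```text
the job is handed in; nothing more can be done
None
```

I pushed the smaller plate, the one on the stage, to the far edge with the two half-open fingertips against its rear edge. I then pressed the trigger button with the shut fingers, let it go, backed clear and handed the job in at about 12 s.

- **Which plate:** the plate on the stage measured about 134 x 109 mm. The other plate, on the bench, measured about 176 x 131 mm, so I left it alone.
- **Plate position:** the wrist camera put the scribed line 0.4 to 0.8 mm short of the stage edge and parallel to it within 0.1°. The plate spans about -46 to +60 mm across the stage, so it covers the 30 mm nozzle slot.
- **Cross-check after the press:** the plate's rear edge should be at 50 mm in the stage frame. I measured about 52 mm from the top camera and 49.5 mm from the side camera, which is within calibration. The side camera's fit of the front edge failed because it ran into the print head below, so I did not use it.
- **Button:** contact came at about z = 0.058 m and the button stopped at 0.052 m, so it went its full 6 mm travel. The force peaked at about 24 N, and the button looked back up in the last pictures.
- **Bystanders:** the bottle, jar and collar look unmoved in the last pictures.

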